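Clear the pepper mill, then hang the sauce ladle in the tub

ROBOT

A 6-joint arm with a two-finger parallel gripper is mounted at the origin on the work surface. World frame = base frame: x ahead of the robot, y to its left, z up, the work surface at z = 0. Lengths are in m, angles in rad, forces in N, time in s.
With the tool pointing down it reaches from about 0.3 to 1 m from the base axis. Payload 5.1 kg.
Tool frame: the origin (TCP) lies on the centre line of the jaws, within the pads' length; the fingertips stand 19 mm ahead of it and the grasp point (between the pads) is the TCP; z points along the fingers, y is the line along which they close (so a half turn about z gives the same grasp; the last joint's range is limited). The gripper opens to 95 mm and grips with 3 to 60 N. Pads are 20 mm wide; open, the fingers measure 119 mm over their backs; the gripper's body (75 mm by 180 mm) begins 59 mm behind the grasp point.
Start: joints at [1.233, 0.124, 1.65, -0, 1.367, -0.083], TCP at [0.164, 0.629, 0.234] pointing down, gripper open.
Joint ranges: [-2.61, 2.61], [-1.02, 2.33], [0.03, 2.71], [-1.35, 4.49], [0.32, 2.68], [-2.91, 2.91]. Speed limits (rad/s): [2.57, 2.57, 3.14, 3.14, 3.14, 3.14].

INTERFACE

Orientations are given as [roll, pitch, yaw] about the fixed x, y, z axes, in that order (R = Rz(yaw) Ry(pitch) Rx(roll)).
In Python, from bench import * gives the robot as it stands. Calls block until the motion is done:
- move_to(position, orientation): joint-space move of the TCP to a pose.
- move_l(position, orientation=None, velocity=0.15): straight line of the TCP; orientation=None keeps the orientation; velocity is the mean speed in m/s.
- move_j(angles): joint-space move.
- gripper_open() and grasp(squeeze=None): open the fingers fully, or close them until they stop; squeeze is the grip in N (None keeps the last).
- dwell(seconds).
- ik(position, orientation): joint angles nearest the present ones, or None.
- get_obs(): the state.
- snapshot(name): name is "side" or "top"; returns a dict with "pixels" (384x512x3 uint8, red, green, blue), "depth" (384x512 float32, m along the optical axis (not along the pixel's ray), 0 where there is no reading), "vertical_fov" (degrees; the focal length in pixels is half the picture's height over the tangent of half this angle, whatever the lens; pixels are square), "cx", "cy" (the principal point, pixels), "R" (3x3) and "t" (3): a world point X has camera coordinates R X + t. Camera axes: x right, y down, z forward; pixel columns grow to the right and rows downward; lengths in m; the calibration is good to about 2 mm. A picture is of the moment at which its call begins.
A pose or a line that the arm cannot do raises PlanningError and nothing moves.
- close_job(): hands the job in; it is judged then, once.
Trained networks look in the newest picture that a camera, given by its name, has taken for a name from the list of things; names that differ only in an ending like _2 or _b are one class to them, and where a whole thing is asked for, a point or a joint stands for the part that bears it (a point fixed in the world has none). Each returns a list of dicts, best first, with "conf" (0 to 1); they miss things now and then, are a little off and sometimes report something else, mostly with a low value. They report only what shows in the picture. A call takes as long as a camera call. They do not tell look-alikes from the thing itself.
- boxes_of(camera, thing): "extent" ([centre column, centre row, width, height] in pixels, round what is visible of it).
- masks_of(camera, thing): "region" (384x512 bool, what is visible of it) and "extent" ([centre column, centre row, width, height] in pixels, round what is visible of it).
The state is a dict: "time": time; "joints": joint angles; "joint_velocities": joint speeds; "tau": joint torques, N m; "ee_pos": TCP position; "orientation": TCP orientation; "ft_force": force on the tool from outside, world axes, zero at the start; "torque": the same for the moment, N m; "width": finger opening in m; "grasp_force": force on a finger pad.
Only numpy, scipy, OpenCV 4.12 (cv2) and the standard library are available. Lean on these libraries where they do the work, as an engineer would, in place of code of your own. Each camera call takes 0.05 s, during which the arm holds its last target. There are 200 camera calls.

TASK

The pepper mill stands in the way of the sauce ladle: first stand the mill upright, all of its foot on the round marble trivet, and let go of it. Then lift the ladle off the utensil bar and hang it by its crook over the rim of the square steel tub, on any side, lip outside and bowl inside, hanging freely and still. Do not tip the mill over, leave the skimmer and turner hanging on the bar, and leave the basket, the clear container and the salt box where they are.

Things in the scene. Friction and masses are not known exactly. Their poses are not given: they have to be found in the camera images.
- mill: Pepper mill, dark turned wood, loose, 235 mm tall, 0.3 kg, round: foot 54 mm across, waist 36 mm (50-100 mm up), shoulder 46 mm (135-150), neck 30 mm (165), head 44 mm with straight sides (187-208), 12 mm finial on top. Origin: centre of the foot's underside, z up. Starts upright on the bench in front (robot side) of the ladle, about 45 mm from the bar.
- trivet: Round flat marble trivet, fixed, 120 mm across, 8 mm thick, on one side of the bench (left or right). Origin: centre of its underside; upper face at z = 8 mm.
- ladle: Small steel ladle, loose, hanging in any of 3 places on the bar, lean up to 0.2 rad. Flat handle strip 18 mm wide (y), 4 thick, down to z=-123 mm; its top is bent into a square crook: 20 mm over (x), gap 12, crown's top z=+4, lip on -x side (towards robot) down to z=-32, handle on +x. Bowl 54 mm across at x=+36.5, z -141 to -113. Origin: underside of crown, mid-gap.
- ladle_bowl (a point): Centre of the ladle's bowl, at (36.5, 0, -127) mm in the ladle's frame (x away from the lip, z up the handle).
- skimmer: Skimmer, steel, a bystander hanging on the bar: same crook, strip and origin as the ladle, but at its foot an upright flat round disc, 68 mm across, lowest point z = -142 mm.
- turner: Turner, steel, a bystander hanging on the bar: same crook, strip and origin as the ladle, but at its foot an upright flat rectangular blade 60 mm wide, z = -142 to -74 mm.
- bar: Utensil bar, fixed: upright flat steel strip 5 mm thick (x), 280 mm long (y), z = 125 to 170 mm, on two 14 mm posts at y = +-133 mm (feet 30 mm wide, 8 mm high, x = -12 to +78 mm). Origin: on the bench under the bar's middle; x away from the robot, y along the bar. The utensils hang at y near -80, 0 and +80 mm, handles on its far side.
- tub: Square open steel sauce tub, fixed, empty, 160 x 160 mm outside, 160 mm high, walls and floor 4 mm thick. Origin: centre of its underside; x and y square to its walls, rim at z = 160 mm. It stands on the side of the bench away from the trivet (left or right).
- basket: Bystander: proofing basket, loose, upside down, 160 mm across at the bench, 100 mm across its top, 70 mm high. Origin: centre of its underside.
- deli: Bystander: clear plastic container, loose, 90 mm across the rim, 85 mm high, open at the top. Origin: centre of its underside.
- salt: Bystander: round wooden salt box, loose, 76 mm across, 60 mm high. Origin: centre of its underside.
There are look-alikes about, which are no part of the job. Of the things that look like the mill, the smaller one is meant.

How it is judged:
On the way, in this order (a step that is already met when the one before it is completed fails the run):
1. the mill stands upright with its foot on the trivet, released, while the ladle still hangs on the bar (horizontal distance between mill and trivet below 0.036 m and angle between mill's own z axis and vertical below 0.12 rad and z of mill in the frame of trivet between 0.004 and 0.014 m and contact force between the fingers and mill below 0.05 N and z of ladle in the frame of bar between 0.16 and 0.185 m and x of ladle in the frame of bar between -0.012 and 0.012 m), for 0.2 s.
2. the ladle is lifted up off the bar (z of ladle in the frame of bar above 0.21 m), for 0.05 s.
At the end, for the whole second after the job is handed in: Mill upright (0.12 rad), still and released on the trivet, within 36 mm of its centre; ladle hanging by its crook on the tub rim (crook within 8 mm of rim height, lean under 0.3 rad, at rest), bowl inside the tub over 60 mm below the rim; skimmer and turner still on the bar (horizontal distance between mill and trivet below 0.036 m and angle between mill's own z axis and vertical below 0.12 rad and z of mill in the frame of trivet between 0.004 and 0.014 m and contact force between the fingers and mill below 0.05 N and z of ladle in the frame of tub between 0.152 and 0.168 m and x of ladle_bowl in the frame of tub between -0.076 and 0.076 m and y of ladle_bowl in the frame of tub between -0.076 and 0.076 m and z of ladle_bowl in the frame of tub below 0.1 m and angle between ladle's own z axis and vertical below 0.3 rad and linear speed of each of ladle, mill below 0.03 m/s and z of skimmer in the frame of bar between 0.16 and 0.185 m and x of skimmer in the frame of bar between -0.012 and 0.012 m and z of turner in the frame of bar between 0.16 and 0.185 m and x of turner in the frame of bar between -0.012 and 0.012 m); the robot touches nothing.
It fails at once if the mill tips over (more than 0.6 rad) (angle between mill's own z axis and vertical above 0.6 rad).
It fails at once if the skimmer or the turner comes off the bar (z of any of skimmer, turner in the frame of bar below 0.12 m or z of any of skimmer, turner in the frame of bar above 0.22 m).
It fails at once if the basket, the clear container or the salt box is pushed more than 30 mm (distance of any of basket, deli, salt from where it was at the start of the episode above 0.03 m).
It also fails if it takes over 64 s, if anything falls off the work surface, if the arm or the gripper's body presses on something with over 40 N, if the wrist force passes 120 N, or if a joint passes its speed limit or range.

## Working session

There is one attempt and no reset: what is moved stays moved. The work goes in short steps, each a Python script; the robot and the scene stay as the last script left them, time stands still between calls to the robot, and variables do not carry over. Pictures are saved under pics/ and viewed, at most 10 in all, crops included, and the job is handed in when it is done.

```bash
mkdir -p pics
cat > h.py <<'E'
from bench import *
import numpy as np, cv2
def cloud(s):
    d=s["depth"]; h,w=d.shape; f=h/2/np.tan(np.radians(s["vertical_fov"])/2)
    v,u=np.mgrid[:h,:w]
    P=np.stack([(u-s["cx"])/f*d,(v-s["cy"])/f*d,d],-1)
    W=(P-np.array(s["t"]))@np.array(s["R"]); W[d<=0]=np.nan
    return W
E
python3 - <<'E'
from h import *
ims=[]
for c in ("side","top"):
    s=snapshot(c); np.savez(f"{c}.npz",**s); W=cloud(s)
    cv2.imwrite(f"pics/{c}0.png",cv2.resize(s["pixels"][...,::-1],None,fx=1.5,fy=1.5))
    R=np.array(s["R"]);print(c,-R.T@np.array(s["t"]),R[2])
    for n in "mill trivet ladle skimmer turner bar tub basket deli salt".split():
        for m in masks_of(c,n)[:4]:
            P=W[m["region"]];P=P[~np.isnan(P[:,0])]
            if len(P): print(n,round(m["conf"],2),np.round(m["extent"]),np.round(np.percentile(P,[3,50,97],axis=0),3).tolist())
print(get_obs()["time"],get_obs()["orientation"])
E
```

```text
side [-0.07239382 -0.5918404   0.64685223] [ 0.59047748  0.59779745 -0.54219421]
mill 0.97 [282. 185.  20.  71.] [[0.569, -0.057, 0.009], [0.579, -0.045, 0.127], [0.602, -0.022, 0.224]]
mill 0.76 [158. 173.  41. 122.] [[0.285, 0.138, 0.012], [0.305, 0.15, 0.182], [0.338, 0.179, 0.314]]
trivet 0.9 [330. 284.  54.  34.] [[0.424, -0.35, 0.006], [0.472, -0.301, 0.009], [0.526, -0.246, 0.011]]
ladle 0.68 [297. 181.  14.  48.] [[0.61, -0.057, 0.001], [0.639, -0.035, 0.07], [0.745, 0.011, 0.174]]
skimmer 0.79 [275. 172.  10.  34.] [[0.629, 0.037, 0.035], [0.644, 0.051, 0.08], [0.647, 0.075, 0.174]]
skimmer 0.3 [257. 162.   9.  42.] [[0.63, 0.102, 0.034], [0.645, 0.126, 0.079], [0.648, 0.156, 0.174]]
turner 0.93 [258. 163.  12.  42.] [[0.63, 0.1, 0.035], [0.645, 0.126, 0.073], [0.648, 0.157, 0.172]]
bar 0.68 [257. 162.  10.  44.] [[0.63, 0.099, 0.003], [0.645, 0.127, 0.074], [0.676, 0.168, 0.174]]
bar 0.57 [281. 178.  80.  83.] [[0.631, -0.1, 0.002], [0.639, -0.044, 0.127], [0.796, 0.186, 0.171]]
tub 0.75 [178. 167.  71.  73.] [[0.387, 0.228, 0.007], [0.477, 0.239, 0.103], [0.539, 0.391, 0.1
[... 978 characters left out ...]
, 0.045, 0.088], [0.644, 0.069, 0.177]]
turner 0.62 [207. 137.  22.  14.] [[0.629, 0.101, 0.036], [0.642, 0.126, 0.138], [0.647, 0.152, 0.177]]
bar 0.66 [236. 137. 115.  34.] [[0.63, -0.098, 0.001], [0.639, 0.057, 0.061], [0.71, 0.19, 0.173]]
tub 0.73 [128. 210.  87.  72.] [[0.378, 0.231, 0.0], [0.457, 0.34, 0.018], [0.535, 0.398, 0.161]]
basket 0.84 [249. 246.  56.  59.] [[0.307, -0.061, 0.01], [0.378, 0.007, 0.063], [0.444, 0.076, 0.074]]
salt 0.61 [134. 142.  34.  33.] [[0.61, 0.285, 0.017], [0.64, 0.313, 0.06], [0.674, 0.347, 0.065]]
salt 0.43 [267. 162.  19.  27.] [[0.568, -0.053, 0.019], [0.581, -0.03, 0.209], [0.606, -0.01, 0.234]]
1.1 [-3.14153952e+00  6.37611961e-07  2.88675242e+00]
```

```bash
python3 - <<'E'
import numpy as np,cv2
a=np.load("side.npz")["pixels"][...,::-1][90:310,130:410]; b=np.load("top.npz")["pixels"][...,::-1][110:310,80:400]
a=cv2.resize(a,(560,440))[:, :];b=cv2.resize(b,(800,500))
cv2.imwrite("pics/a.png",cv2.resize(a,(764,600)));cv2.imwrite("pics/b.png",b)
E
cat > m.py <<'E'
from h import *
import sys
s=dict(np.load("top.npz"));W=cloud(s);q=dict(np.load("side.npz"));V=cloud(q)
A=np.concatenate([W.reshape(-1,3),V.reshape(-1,3)]);A=A[~np.isnan(A[:,0])]
C=np.concatenate([np.full((W.size//3),0),np.full((V.size//3),1)])
def sel(A,x0,x1,y0,y1,z0,z1): return A[(A[:,0]>x0)&(A[:,0]<x1)&(A[:,1]>y0)&(A[:,1]<y1)&(A[:,2]>z0)&(A[:,2]<z1)]
T=W.reshape(-1,3);T=T[~np.isnan(T[:,0])]
S=V.reshape(-1,3);S=S[~np.isnan(S[:,0])]
for nm,X in(("top",T),("side",S)):
    P=sel(X,.55,.625,-.08,.02,.185,.21);print(nm,"millhead",len(P),P.min(0),P.max(0)) if len(P) else 0
    P=sel(X,.55,.625,-.08,.02,.225,.25);print("finial",len(P),P.mean(0)) if len(P) else 0
    P=sel(X,.40,.55,-.37,-.22,.004,.014);r,_=cv2.minEnclosingCircle(P[:,:2].astype(np.float32))[:2],0;print("trivet",r)
    P=sel(X,.36,.56,.21,.42,.15,.166);print("tub",cv2.minAreaRect(P[:,:2].astype(np.float32)),np.median(P[:,2]))
    P=sel(X,.6,.68,-.12,.22,.164,.173);print("bar",len(P),cv2.minAreaRect(P[:,:2].astype(np.float32)), np.polyfit(P[:,1],P[:,0],1))
    P=sel(X,.6,.68,-.12,.22,.1735,.182);P=P[P[:,1].argsort()];print("crowns",P.round(3).tolist()[:40])
    P=sel(X,.64,.75,-.09,.02,.01,.11);print("bowl",len(P),P.min(0) if len(P) else 0,P.max(0) if len(P) else 0)
E
python3 m.py
```

```text
top millhead 49 [ 0.57065786 -0.05401265  0.18623577] [ 0.61004878 -0.01147727  0.20993016]
finial 59 [ 0.5915546  -0.03240203  0.22960567]
trivet ((0.4774389863014221, -0.29538053274154663), 0.10172812640666962)
tub ((0.455706387758255, 0.31599223613739014), (0.16270531713962555, 0.16036713123321533), 83.96382141113281) 0.15929588888234944
bar 291 ((0.6392250657081604, 0.04765715450048447), (0.022333459928631783, 0.2783873677253723), 0.5337300300598145) [3.02965297e-04 6.39021727e-01]
crowns [[0.637, -0.091, 0.174], [0.637, -0.089, 0.174], [0.639, -0.089, 0.174], [0.644, -0.089, 0.174], [0.641, -0.088, 0.178], [0.634, -0.086, 0.174], [0.641, -0.086, 0.174], [0.646, -0.086, 0.176], [0.639, -0.084, 0.176], [0.646, -0.084, 0.176], [0.639, -0.072, 0.175], [0.635, -0.04, 0.176], [0.64, -0.04, 0.175], [0.648, -0.04, 0.174], [0.642, -0.04, 0.178], [0.633, -0.038, 0.175], [0.635, -0.038, 0.178], [0.637, -0.038, 0.177], [0.645, -0.037, 0.175], [0.638, -0.035, 0.175], [0.635, -0.035, 0.178], [0.645, -0.035, 0.174], [0.642, -0.035, 0.18], [0.647, -0.035, 0.178], [0.633, -0.033, 0.175], [0.635,
[... 1231 characters left out ...]
9, -0.032, 0.174], [0.642, -0.031, 0.176], [0.636, -0.028, 0.174], [0.643, -0.026, 0.174], [0.64, -0.025, 0.175], [0.636, 0.038, 0.175], [0.647, 0.04, 0.174], [0.634, 0.04, 0.174], [0.631, 0.041, 0.175], [0.641, 0.043, 0.174], [0.636, 0.046, 0.175], [0.649, 0.046, 0.174], [0.633, 0.048, 0.175], [0.647, 0.048, 0.174], [0.643, 0.049, 0.175], [0.632, 0.051, 0.175], [0.642, 0.051, 0.175], [0.63, 0.053, 0.175], [0.639, 0.053, 0.175], [0.636, 0.118, 0.176], [0.635, 0.122, 0.175], [0.631, 0.122, 0.176], [0.646, 0.124, 0.174], [0.643, 0.126, 0.174], [0.631, 0.126, 0.174], [0.639, 0.127, 0.175], [0.65, 0.128, 0.175]]
bowl 132 [ 0.64002647 -0.08832385  0.01021747] [ 0.71376564 -0.01225766  0.10866875]
```

View pics/a.png

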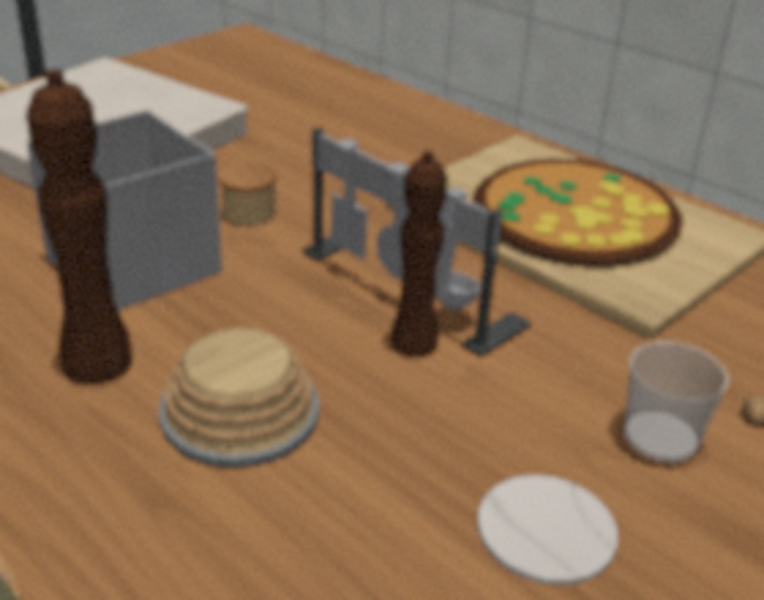

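View pics/b.png

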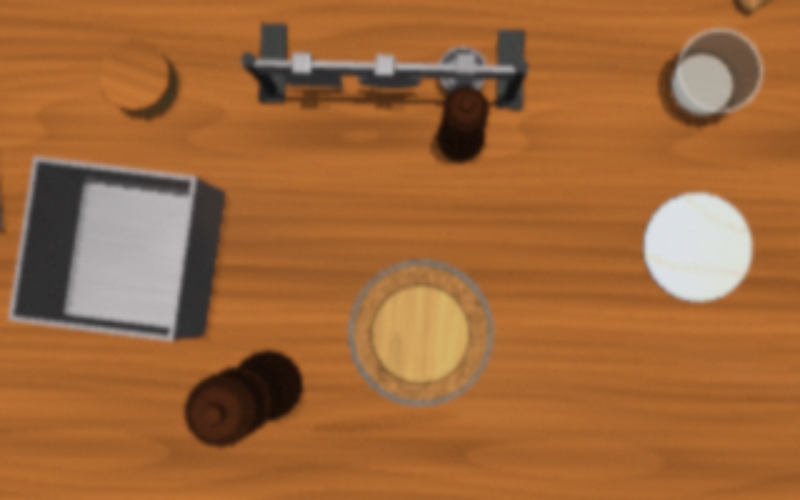

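The side crop shows two mills: the left one at full-image (158,173), about 325 mm tall, and the one before the bar at (282,185), about 230 mm tall. The smaller one at (282,185) is meant, since it also stands about 45 mm in front of the ladle. The top crop shows the ladle in the slot behind it, the trivet on the right and the tub on the left, yawed about -6°.

Run:
```python
from h import *
o=get_obs(); p=o["ee_pos"]
D=lambda y:[np.pi,0,y]
move_l([p[0],p[1],.36],velocity=.25)
best=min((y for y in (0,np.pi) if ik([.59,-.033,.36],D(y)) is not None),key=lambda y:abs(ik([.59,-.033,.36],D(y))[5]))
print(best,ik([.59,-.033,.36],D(best)),[ik([.64,-.033,.25],D(y)) for y in(np.pi/2,-np.pi/2)])
move_to([.59,-.033,.36],D(best))
move_l([.59,-.033,.198],velocity=.15)
grasp(25); o=get_obs();print(o["width"],o["grasp_force"],o["time"])
move_l([.59,-.033,.33],velocity=.15)
move_l([.477,-.297,.33],velocity=.25)
move_l([.477,-.297,.23],velocity=.15)
s=snapshot("side");cv2.imwrite("pics/c.png",cv2.resize(s["pixels"][100:330,200:460,::-1],None,fx=2.3,fy=2.3))
o=get_obs();print(o["width"],o["grasp_force"],o["ft_force"],o["time"])
```

```text
0 [-1.46704516e-01 -5.45309847e-02  1.62428597e+00 -4.44089210e-16
  1.57183767e+00  1.42409181e+00] [array([-0.13525359,  0.09459461,  1.6544114 ,  0.        ,  1.39258665,
       -0.13525359]), None]
0.04346098331945953 24.99993836536305 6.6417
0.04336779428053327 24.999644945492037 [ 0.58264658 -0.73316574 -1.72387632] 9.8417
```

View pics/c.png

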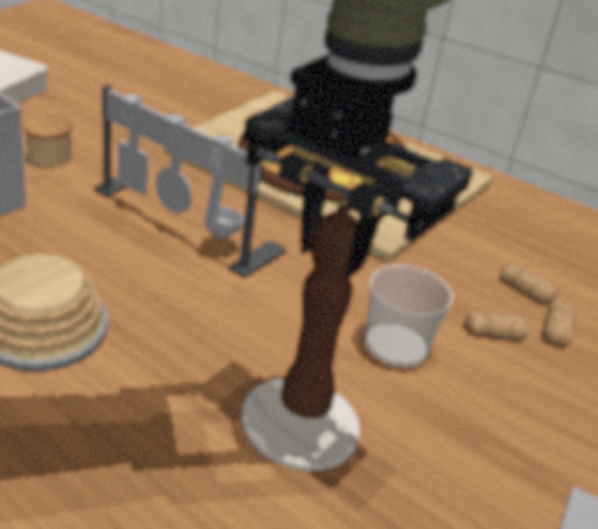

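The mill is held over the trivet (foot near crop (308,400)), possibly tilted. The ladle (218,190) still hangs. I'll measure the tilt before lowering.

Run:
```python
from h import *
s=snapshot("side");W=cloud(s)
m=masks_of("side","mill");
for k in m: print(k["conf"],k["extent"])
k=[k for k in m if k["extent"][0]>250][0]
P=W[k["region"]];P=P[~np.isnan(P[:,0])]
P=P[(abs(P[:,0]-.477)<.07)&(abs(P[:,1]+.297)<.07)]
print(P[:,2].min(),P[:,2].max())
for z in np.arange(.02,.26,.02):
    q=P[abs(P[:,2]-z)<.008]
    if len(q)>3:print(round(z,2),len(q),q.min(0).round(3),q.max(0).round(3),np.median(q,0).round(3))
q=W.reshape(-1,3);q=q[(abs(q[:,0]-.66)<.08)&(abs(q[:,1]+.033)<.036)&(q[:,2]>.015)]
for z in np.arange(.02,.18,.01):
    r=q[abs(q[:,2]-z)<.005]
    if len(r):print(round(z,3),len(r),r.min(0).round(3),r.max(0).round(3),np.median(r,0).round(3))
```

```text
0.72 [336.5, 238.0, 32.3, 88.3]
0.59 [158.9, 173.2, 41.5, 122.7]
-0.0005694296367618574 0.2702025264909767
0.04 85 [ 0.455 -0.324  0.035] [ 0.493 -0.274  0.048] [ 0.46  -0.31   0.042]
0.06 151 [ 0.454 -0.324  0.052] [ 0.491 -0.274  0.068] [ 0.462 -0.309  0.06 ]
0.08 129 [ 0.459 -0.319  0.072] [ 0.496 -0.279  0.088] [ 0.467 -0.308  0.079]
0.1 92 [ 0.461 -0.316  0.092] [ 0.489 -0.282  0.108] [ 0.467 -0.306  0.1  ]
0.12 98 [ 0.462 -0.316  0.112] [ 0.488 -0.282  0.128] [ 0.467 -0.305  0.119]
0.14 85 [ 0.462 -0.317  0.132] [ 0.485 -0.288  0.148] [ 0.466 -0.306  0.14 ]
0.16 96 [ 0.457 -0.319  0.152] [ 0.482 -0.286  0.168] [ 0.464 -0.307  0.16 ]
0.18 146 [ 0.457 -0.321  0.172] [ 0.485 -0.279  0.188] [ 0.463 -0.306  0.181]
0.2 110 [ 0.462 -0.317  0.192] [ 0.488 -0.279  0.208] [ 0.468 -0.305  0.197]
0.22 82 [ 0.459 -0.321  0.212] [ 0.474 -0.287  0.228] [ 0.463 -0.306  0.221]
0.24 128 [ 0.459 -0.316  0.232] [ 0.475 -0.282  0.248] [ 0.463 -0.304  0.242]
0.03 20 [ 0.64  -0.051  0.029] [ 0.681 -0.015  0.035] [ 0.663 -0.032  0.033]
0.04 61 [ 0.635 -0.058  0.035] [ 0.685 -0.013  0.045] [ 0.669 -0.0
[... 295 characters left out ...]
 [ 0.636 -0.035  0.08 ]
0.09 17 [ 0.634 -0.04   0.085] [ 0.642 -0.024  0.095] [ 0.637 -0.032  0.09 ]
0.1 17 [ 0.636 -0.041  0.096] [ 0.641 -0.025  0.105] [ 0.64  -0.034  0.099]
0.11 19 [ 0.638 -0.04   0.105] [ 0.644 -0.023  0.115] [ 0.641 -0.033  0.111]
0.12 12 [ 0.641 -0.04   0.115] [ 0.644 -0.024  0.122] [ 0.643 -0.033  0.119]
0.13 46 [ 0.634 -0.069  0.125] [0.641 0.001 0.135] [ 0.638 -0.035  0.131]
0.14 52 [ 0.628 -0.068  0.135] [0.641 0.001 0.145] [ 0.638 -0.039  0.14 ]
0.15 59 [ 0.628 -0.068  0.145] [0.64  0.002 0.155] [ 0.638 -0.039  0.15 ]
0.16 64 [ 0.629 -0.069  0.155] [0.642 0.003 0.165] [ 0.637 -0.037  0.16 ]
0.17 78 [ 0.631 -0.064  0.165] [0.653 0.002 0.175] [ 0.639 -0.036  0.17 ]
```

Run:
```python
from h import *
D=lambda y:[np.pi,0,y]
move_l([.477,-.297,.207],velocity=.06); dwell(.2)
print(get_obs()["ft_force"])
gripper_open(); dwell(.3)
move_l([.477,-.297,.34],velocity=.2)
s=snapshot("side");W=cloud(s)
k=[k for k in masks_of("side","mill") if k["extent"][0]>250][0]
P=W[k["region"]];P=P[P[:,2]>.03]
for z in (.05,.15,.2): q=P[abs(P[:,2]-z)<.008];print(q.min(0).round(3),q.max(0).round(3))
h=[.641,-.033,.30]
move_to(h,D(np.pi/2))
move_l([.641,-.033,.160],velocity=.12)
print(get_obs()["ft_force"])
grasp(15);grasp(35);o=get_obs();print(o["width"],o["grasp_force"],o["ft_force"],o["time"],o["ee_pos"])
s=snapshot("side");cv2.imwrite("pics/d.png",cv2.resize(s["pixels"][100:330,200:460,::-1],None,fx=2.3,fy=2.3))
```

```text
[-0.20789648  0.88674618 -2.34284938]
[ 0.458 -0.321  0.042] [ 0.487 -0.277  0.058]
[ 0.457 -0.32   0.142] [ 0.484 -0.278  0.158]
[ 0.458 -0.319  0.193] [ 0.487 -0.283  0.208]
[ 0.26583322 -0.57564679  0.3511562 ]
0.01977602475930455 34.99794725328684 [ 3.69560603 -0.41730529  4.70587679] 16.7667 [ 0.64183727 -0.03306992  0.16103557]
```

View pics/d.png

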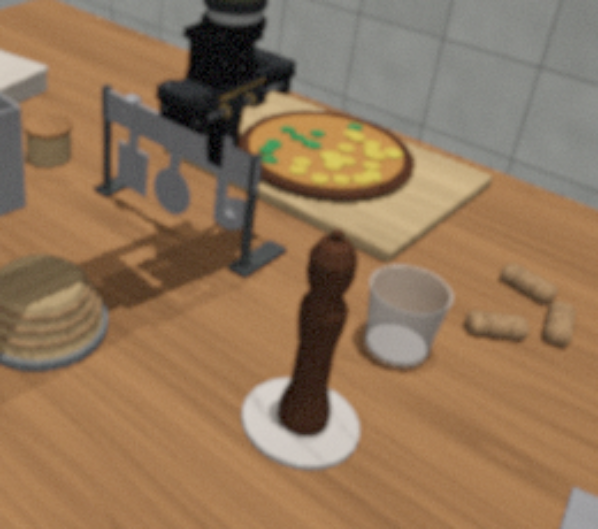

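The mill stands on the trivet (crop (305,405)) and the gripper holds the ladle's crook at (220,150), pulled straight; the skimmer and turner still hang. Next: lift and carry.

Run:
```python
from h import *
D=lambda y:[np.pi,0,y]
move_l([.6415,-.033,.22],velocity=.08)
print(get_obs()["ft_force"])
move_l([.6415,-.033,.38],velocity=.15)
o=get_obs();print(o["width"],o["grasp_force"],o["ft_force"],o["time"])
th=-.105
move_to([.52,.33,.38],D(np.pi/2+th))
s=snapshot("side");W=cloud(s);t=snapshot("top");T=cloud(t)
cv2.imwrite("pics/e.png",cv2.resize(s["pixels"][20:270,90:370,::-1],None,fx=2.2,fy=2.2))
for nm,V in(("side",W),("top",T)):
    q=V.reshape(-1,3);r=q[(q[:,2]>.155)&(q[:,2]<.164)&(abs(q[:,0]-.456)<.11)&(abs(q[:,1]-.316)<.11)]
    print(nm,len(r),cv2.minAreaRect(r[:,:2].astype(np.float32)))
    # near wall rim: fit line
    w=r[(r[:,0]<.405)&(abs(r[:,1]-.32)<.06)];
    if len(w)>5:print("wall",len(w),np.polyfit(w[:,1]-.32,w[:,0],1),w[:,0].min(),w[:,0].max())
    L=q[(abs(q[:,0]-.55)<.08)&(abs(q[:,1]-.33)<.05)&(q[:,2]>.2)&(q[:,2]<.34)]
    for z in np.arange(.21,.34,.02):
        r=L[abs(L[:,2]-z)<.01]
        if len(r):print(round(z,2),len(r),r.min(0).round(3),r.max(0).round(3))
print([ik([.378,.33,z],D(np.pi/2+th)) for z in(.38,.155)])
```

```text
[ 0.12847419  0.09581565 -1.37328892]
0.019843484138241718 34.997461438179016 [ 0.27316003 -0.37836091 -1.37774473] 18.9333
side 204 ((0.4602765738964081, 0.3129201829433441), (0.16518807411193848, 0.15953783690929413), 86.6594009399414)
0.25 21 [0.536 0.302 0.249] [0.567 0.324 0.26 ]
0.27 151 [0.525 0.299 0.26 ] [0.584 0.352 0.279]
0.29 23 [0.524 0.32  0.281] [0.53  0.341 0.298]
0.31 24 [0.525 0.317 0.3  ] [0.53  0.339 0.319]
0.33 25 [0.524 0.317 0.32 ] [0.53  0.338 0.34 ]
top 376 ((0.45545560121536255, 0.3158588111400604), (0.16173043847084045, 0.16063371300697327), 84.326904296875)
wall 82 [0.10503707 0.37774772] 0.3700394999447464 0.3847276964246745
0.25 252 [0.536 0.302 0.247] [0.576 0.347 0.26 ]
0.27 219 [0.525 0.299 0.26 ] [0.581 0.352 0.28 ]
0.29 11 [0.525 0.301 0.281] [0.565 0.333 0.3  ]
0.31 12 [0.525 0.319 0.301] [0.528 0.336 0.32 ]
0.33 11 [0.525 0.32  0.322] [0.527 0.336 0.34 ]
[array([ 6.10681403e-01, -2.58414254e-01,  1.77222579e+00, -4.44089210e-16,
        1.62778112e+00,  7.15681403e-01]), array([ 6.10681403e-01, -1.45808263e-01,  2.05341409e+00, -4.44089210e-16,
        1.23398682e+00,  7.15681403e-01])]
```

View pics/e.png

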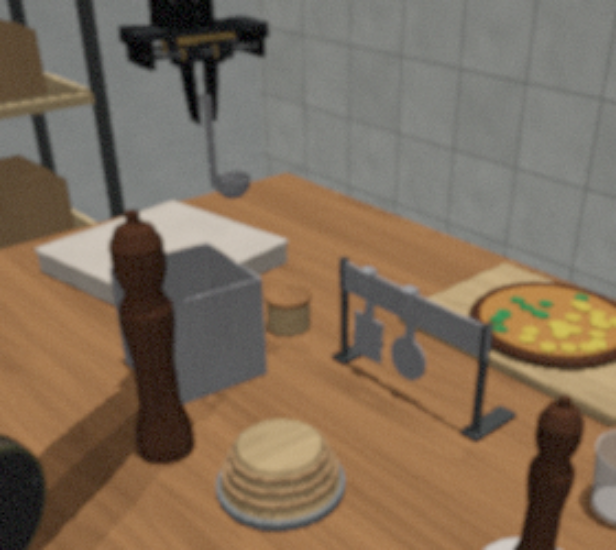

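The ladle hangs straight in the gripper (crop (210,150)), and the skimmer and turner are on the bar. I'll lower it onto the near tub wall, watching the force.

Run:
```python
from h import *
move_l([.3788,.33,.38],velocity=.2)
move_l([.3788,.33,.21],velocity=.15); f0=np.array(get_obs()["ft_force"])
for z in [.19,.178,.165,.156,.153,.152,.151,.150,.149,.148]:
    move_l([.3788,.33,z],velocity=.05); d=np.array(get_obs()["ft_force"])-f0
    print(z,d.round(2))
    if np.linalg.norm(d)>4: break
s=snapshot("side");cv2.imwrite("pics/f.png",cv2.resize(s["pixels"][70:250,90:290,::-1],None,fx=3,fy=3))
print(get_obs()["time"],get_obs()["width"])
```

```text
0.19 [-0.49  1.08 -0.14]
0.178 [ 0.88  0.26 -0.42]
0.165 [ 0.29  0.01 -0.17]
0.156 [ 0.22 -0.1   0.02]
0.153 [ 1.01  0.24 -0.29]
0.152 [1.13 0.32 1.01]
0.151 [ 0.2   0.95 -0.04]
0.15 [-2.17 -2.04  7.05]
25.3333 0.01961483940971233
```

View pics/f.png

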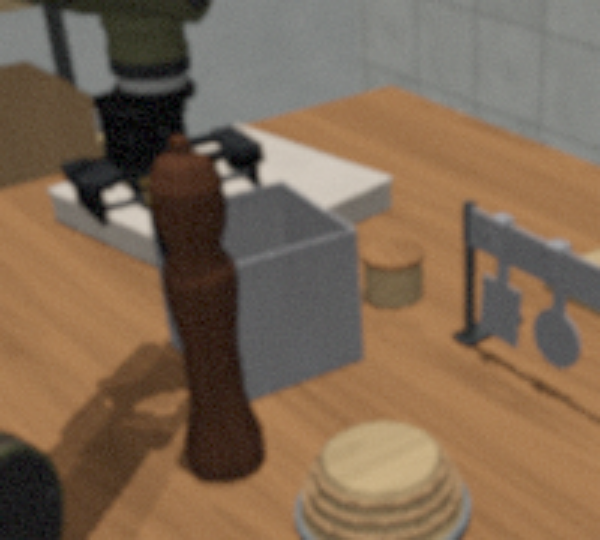

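The view is mostly hidden by the tall mill, but contact came at exactly the expected height. Release, back off and check.

Run:
```python
from h import *
gripper_open(); dwell(.4)
move_l([.3788,.33,.36],velocity=.12)
move_to([.50,.05,.42],[np.pi,0,np.pi/2]); dwell(.5)
t=snapshot("top");T=cloud(t)
cv2.imwrite("pics/g.png",cv2.resize(t["pixels"][120:290,60:250,::-1],None,fx=3.2,fy=3.2))
q=T.reshape(-1,3);L=q[(abs(q[:,0]-.40)<.05)&(abs(q[:,1]-.33)<.04)&(q[:,2]>.012)]
for z in np.arange(.02,.18,.01):
    r=L[abs(L[:,2]-z)<.005]
    if len(r):print(round(z,2),len(r),r.min(0).round(3),r.max(0).round(3))
print(get_obs()["time"])
```

```text
0.02 116 [0.378 0.304 0.016] [0.429 0.346 0.025]
0.03 98 [0.378 0.303 0.025] [0.434 0.349 0.035]
0.04 57 [0.378 0.303 0.035] [0.437 0.352 0.045]
0.05 61 [0.376 0.291 0.045] [0.436 0.353 0.054]
0.06 8 [0.377 0.29  0.056] [0.386 0.338 0.065]
0.07 6 [0.377 0.293 0.068] [0.386 0.337 0.075]
0.08 6 [0.377 0.295 0.076] [0.386 0.337 0.082]
0.09 6 [0.377 0.297 0.085] [0.387 0.337 0.092]
0.1 11 [0.377 0.298 0.095] [0.387 0.361 0.105]
0.11 10 [0.378 0.301 0.108] [0.387 0.362 0.114]
0.12 5 [0.378 0.304 0.12 ] [0.387 0.362 0.124]
0.13 14 [0.368 0.305 0.126] [0.387 0.366 0.134]
0.14 8 [0.368 0.308 0.135] [0.388 0.368 0.143]
0.15 16 [0.369 0.291 0.145] [0.388 0.368 0.154]
0.16 92 [0.369 0.291 0.155] [0.388 0.37  0.165]
0.17 18 [0.369 0.322 0.165] [0.386 0.351 0.169]
30.6583
```

View pics/g.png

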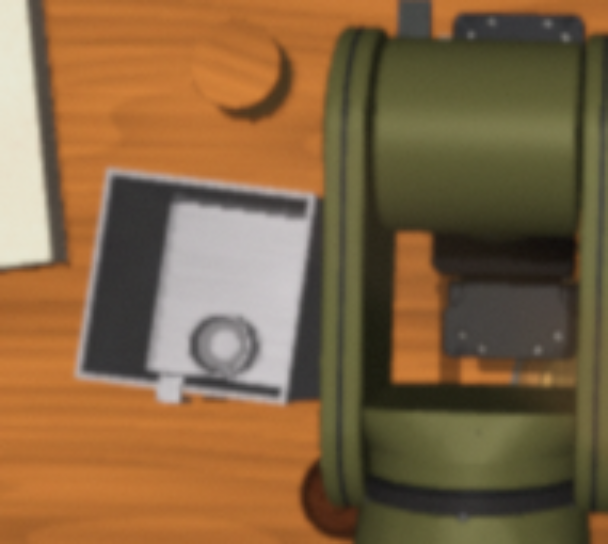

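The ladle hangs over the near rim (crop (170,385)) with its bowl inside the tub (225,345). I'll pull the arm away from the tall mill, check the rest and hand in.

Run:
```python
from h import *
move_to([.55,-.12,.45],[np.pi,0,np.pi/2]); dwell(1)
s=snapshot("side");W=cloud(s)
for n in("mill","ladle","skimmer","turner","tub"):
    for m in masks_of("side",n)[:2]:
        P=W[m["region"]];P=P[~np.isnan(P[:,0])];print(n,round(m["conf"],2),np.round(m["extent"]),np.percentile(P,[3,50,97],axis=0).round(3).tolist())
o=get_obs();print(o["time"],o["ft_force"])
cv2.imwrite("pics/h.png",cv2.resize(s["pixels"][60:320,90:450,::-1],None,fx=2.2,fy=2.2))
```

```text
mill 0.93 [158. 173.  36. 116.] [[0.285, 0.138, 0.015], [0.305, 0.15, 0.182], [0.335, 0.174, 0.314]]
mill 0.91 [336. 246.  34.  89.] [[0.456, -0.32, 0.012], [0.466, -0.305, 0.138], [0.492, -0.279, 0.234]]
ladle 0.71 [331. 283.  49.  38.] [[0.421, -0.351, 0.003], [0.458, -0.311, 0.009], [0.526, -0.244, 0.011]]
skimmer 0.8 [275. 175.  14.  41.] [[0.629, 0.019, 0.034], [0.639, 0.045, 0.072], [0.644, 0.076, 0.175]]
turner 0.91 [258. 164.  15.  45.] [[0.63, 0.099, 0.0], [0.644, 0.127, 0.074], [0.767, 0.209, 0.174]]
tub 0.9 [176. 166.  72.  75.] [[0.387, 0.228, 0.011], [0.476, 0.239, 0.103], [0.539, 0.391, 0.16]]
32.7083 [ 0.05259601 -0.50565445  0.08688368]
```

View pics/h.png

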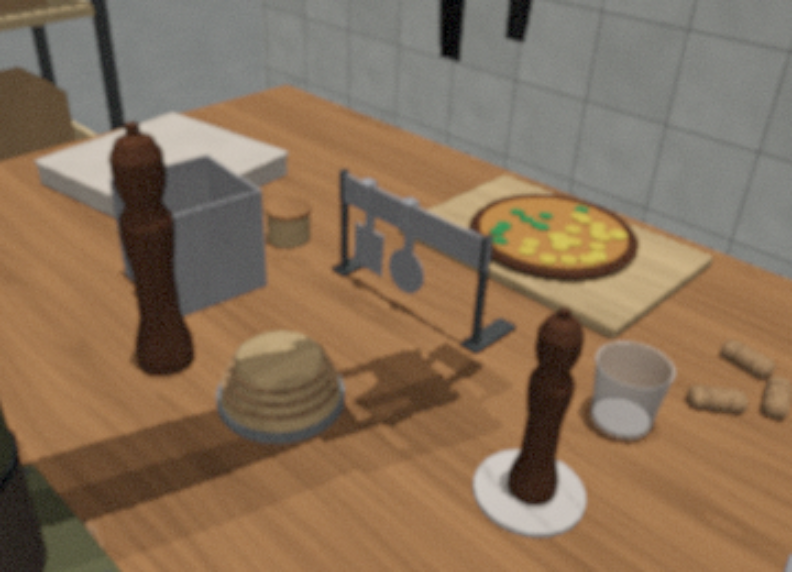

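The mill stands on the trivet (crop (535,490)), the skimmer and turner hang on the bar (405,260 and 370,240), and the bystanders have not moved.

```bash
python3 -c "
from bench import *
print(close_job())"
```

```text
the job is handed in; nothing more can be done
None
```

I handed the job in at about 33 s on the robot's clock, with no verdict returned: the mill stands upright and released on the trivet, and the ladle hangs by its crook over the near rim of the tub with its bowl inside. The skimmer and turner are still on the bar, and the basket, clear container and salt box look unmoved.

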